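# Draw the counter spring tester out to the marker and hold it

## Robot

A 7-joint arm with a two-finger parallel gripper is mounted at the origin on a cart in front of the work surface, level with it; the furniture and walls round the work are solid. World frame = base frame: x ahead of the robot, y to its left, z up, the work surface at z = 0. Lengths are in m, angles in rad, forces in N, time in s.
With the tool pointing down it reaches from about 0.425 to 0.95 m from the base axis. Payload 4.7 kg.
Tool frame: the origin (TCP) lies on the centre line of the jaws, within the pads' length; the fingertips stand 22 mm ahead of it and the grasp point (between the pads) lies 3 mm ahead of it (bot.tcp_to_tips is the distance from the TCP to the fingertips, in m); z points along the fingers, y is the line along which they close (so a half turn about z gives the same grasp; the last joint's range is limited). The gripper opens to 87 mm and grips with 3 to 60 N. Pads are 19 mm wide; open, the fingers measure 117 mm over their backs; the gripper's body (75 mm by 190 mm) begins 51 mm behind the grasp point.
Start: joints at [-1.373, 0.469, -0.049, 1.532, 0.024, 1.141, -0.082], TCP at [0.152, 0.658, 0.245] pointing down, gripper open.
Joint ranges: [-2.59, 2.59], [-0.33, 1.99], [-1.39, 1.29], [0.1, 2.45], [-1.04, 4.18], [0.21, 1.99], [-2.66, 2.66]. Speed limits (rad/s): [2.57, 2.57, 3.14, 3.14, 3.14, 3.14, 3.14].

## Interface

Orientations are given as a unit quaternion [w, x, y, z].
In Python, from station import bot gives the robot as it stands.
- The arm moves only by the tool apply_moves, never from a script. Its argument "moves" is a list of rows, each a list of 3 entries, a list of its own where there are three numbers: the closure, from 0 (fully open) to 1 (shut), then the shift along the tool's x, y, z in units of 40 mm (1.0 is 40 mm), then the turn, a rotation vector about the tool's x, y, z in units of 5 degrees (1.0 is 5 degrees). In form: [[jaw, [dx, dy, dz], [wx, wy, wz]], ...]. A call has 1 to 8 rows; each row shifts and turns the commanded pose from where the row before left it, along the tool's axes as they then stand; what a row does not reach is not made up. A row lasts 1/12 s, in which the tool goes at most 41.7 mm and 7.16 degrees, less where a joint would pass 70% of its speed; a pose out of reach is approached as far as the arm can. A call is refused whole if a number of a shift passes 1 or a number of a turn 1, either way. A call with a gripper value outside its range is refused whole. The fingers move at their own pace and stop on an object; the grip force is fixed at half the most. Time passes only in rows, so rows that do not move let the fingers close. It gives the time, the measured TCP pose, the force, the opening and the grip force at its end, in the units of the state.
- bot.get_state(): the state, without advancing time (a new reading comes with each control period).
- bot.read_camera(name): name is "scene" or "top" or "wrist"; returns a dict with "frame" (384x512x3 uint8, red, green, blue), "mtx" (3x3 intrinsics, pixels), "rvec" (rotation vector, rad) and "tvec" (3), from world to camera coordinates, as OpenCV has them; the wrist camera has in their place "T_tool_cam" (4x4, takes a point from camera to tool coordinates, whose origin is the TCP and whose axes are the flange's). Camera axes: x right, y down, z forward; pixel columns grow to the right and rows downward; lengths in m; the calibration is good to about 2 mm. A picture is of the moment at which its call begins: read the wrist's pose just before it. There is no depth.
- bot.job_done(): hands the job in; it is judged then, once.
The state is a dict: "t": time; "q": joint angles; "qvel": joint speeds; "effort": joint torques, N m; "position": TCP position; "ee_rot": TCP orientation; "ft_force": force on the tool from outside, world axes, zero at the start; "wrist_torque": the same for the moment, N m; "grip_width": finger opening in m; "finger_force": force on a finger pad.
Only numpy, scipy, OpenCV 4.12 (cv2) and the standard library are available. Lean on these libraries where they do the work, as an engineer would, in place of code of your own. Each camera call takes 0.05 s, during which the arm holds its last target. There are 200 camera calls.

## Task

A customer's return spring is loaded in the spring tester on the counter and its strength is to be read off the dial. Press the tester's pedal fully down to its stop to release the carriage lock, let it come up again, then draw the black handle out towards you against the spring until the yellow pointer stands level with the red marker, and finish while still holding it there. Do not move the red marker, and leave the goods standing round the tester where they are.

Things in the scene. Friction and masses are not known exactly. Their poses are not given: they have to be found in the camera images.
- tester: The spring tester, fixed to the counter: grey base plate 340 x 260 x 12 mm with a green spring housing (62 mm high) and a round dial (top 144 mm above the counter) at the rear. Origin: on the counter, 5 mm to the -y side of the base plate's centre. Own x points away from the robot (rear, housing), own y to the left, z up; at yaw 0 they agree with the world's. Place and yaw vary.
- handle: The handle: level black round bar, 16 mm thick, 74 mm long, along the tester's y, on top of a steel U on the aluminium carriage. Origin: middle of the bar, 85 mm above the counter; axes as the tester's. 40 mm free under it, between the U legs (74 mm apart inside); green housing 62 mm behind the bar at home, dial 119 mm behind. Pinch it from above, fingers closing along the tester's x.
- pointer (a point): Tip of the yellow pointer that rides on the carriage beside the scale (left of the handle), 34 mm above the counter. Pointer, carriage and handle are one piece that slides along the tester's -x (towards the robot), 0 at home to an end stop at 110 mm. A spring draws it home: 5 N at home, 80 N/m more, so 9 to 12 N at the marks. It is locked at home until the pedal has been pressed down once.
- marker: The red marker rider on the aluminium scale at the tester's left side, 12 x 14 mm with a small red knob. Origin: at the tip that points to the scale's edge, 35 mm above the counter; axes as the tester's. It stands where the spring shall be drawn to, 50 to 90 mm from the pointer's home in the tester's -x; it slides stiffly if pushed.
- tread (a point): The pedal's black ribbed rubber tread, 71 x 56 mm, on the right of the tester. Origin: centre of its top surface, about 89 mm above the counter at rest, 46 mm when at its stop.
- pedal (a joint): Pedal angle in rad: 0 at rest (up), 0.25 at the lower stop. Hinge 175 mm behind the tread, along the tester's y. It springs up again; on the tread it takes about 2 N to start and 9 N near the stop, because it also pushes the orange-topped lock pin down; the pin stays down.
- oil_filter: White and orange can filter, 69 mm across, 94 mm high, standing on the right of the tester; origin under its centre. Leave alone.
- yellow_carton: Yellow carton 85 x 60 x 42 mm standing on the left of the tester; origin under its centre. Leave alone.
- padlock: Brass padlock with steel shackle lying flat, 57 x 40 x 14 mm, on the left of the tester; origin under its centre. Leave alone.

How it is judged:
By the outcome, as a careful person would: the job done as asked, in the order asked, and still so for the second after the job is handed in, while the arm keeps its last pose, push and grip.
It also fails if it takes over 51 s, if anything falls off the work surface, if the arm or the gripper's body presses on something with over 40 N, if the wrist force passes 120 N, or if a joint passes its speed limit or range.

## Working session

There is one attempt and no reset: what is moved stays moved. The work goes in short steps, Python scripts to look and compute and a tool call to move; the robot and the scene stay as the last step left them, time stands still between calls to the robot, and variables do not carry over. Pictures are saved under pics/ and viewed, at most 10 in all, crops included, and the job is handed in when it is done.

Besides the shell and the picture viewer there is one more tool, called as name([rows], argument=value, ...), one row to a line, values as JSON. apply_moves: Moves the arm, as the interface text tells. Its arguments: {"type":"object","properties":{"moves":{"type":"array"}},"required":["moves"]}

```bash
mkdir -p pics; cat > h.py <<'E'
import numpy as np, cv2
from station import bot
def cam(n,save=None):
    c=bot.read_camera(n)
    if save: cv2.imwrite('pics/'+save,c['frame'][:,:,::-1])
    return c
def ray(c,u,v,z):
    R,_=cv2.Rodrigues(np.array(c['rvec'],float)); t=np.array(c['tvec'],float).ravel()
    p=cv2.undistortPoints(np.array([[[u,v]]],float),np.array(c['mtx']),None).ravel()
    d=R.T@np.r_[p,1]; o=-R.T@t
    return o+d*(z-o[2])/d[2]
def proj(c,P):
    return cv2.projectPoints(np.array(P,float).reshape(-1,1,3),np.array(c['rvec'],float),np.array(c['tvec'],float),np.array(c['mtx']),None)[0].reshape(-1,2)
E
python3 - <<'E'
from h import *
s=bot.get_state(); print(s)
a=cam('top','top1.png'); b=cam('scene','scene1.png')
for c in(a,b):
    R,_=cv2.Rodrigues(np.array(c['rvec'],float)); print(-R.T@np.array(c['tvec']).ravel(), c['mtx'])
E
```

```text
{'t': 0.0, 'q': array([-1.3728941 ,  0.46942582, -0.04863342,  1.53369877,  0.02412995,
        1.14098667, -0.08227728]), 'qvel': array([ 0.00092247,  0.00076492,  0.00013742, -0.00116991, -0.00179427,
       -0.00244883,  0.00087443]), 'effort': array([-8.66299501e-05, -5.07966077e+01, -8.04468594e-02, -2.36154163e+01,
       -6.12899428e-02,  3.78361938e-02,  1.64589869e-04]), 'position': array([0.15163071, 0.65717536, 0.243508  ]), 'ee_rot': array([-6.90734098e-05,  1.13107844e-01,  9.93582248e-01, -9.63326003e-04]), 'ft_force': array([ 4.26124497e-01, -3.35244565e-04,  6.27918612e-01]), 'wrist_torque': array([ 0.06247306, -0.06281962,  0.00716396]), 'finger_force': 0.0, 'grip_width': 0.08714444970225375}
[0.38078552 0.06292782 1.14263637] [[436.06421187   0.         250.39800143]
 [  0.         436.06421187 185.48457457]
 [  0.           0.           1.        ]]
[ 0.14166397 -0.45141787  0.77311675] [[350.63838218   0.         250.02193817]
 [  0.         350.63838218 194.52913576]
 [  0.           0.           1.        ]]
```

View pics/top1.png

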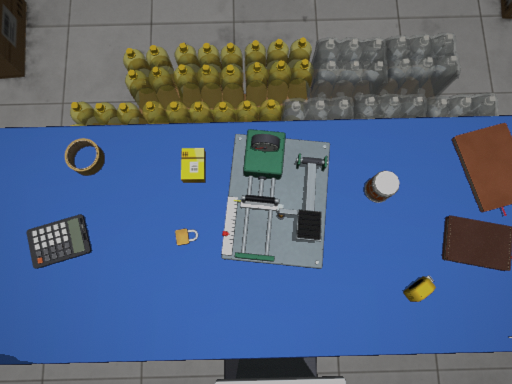

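View pics/scene1.png

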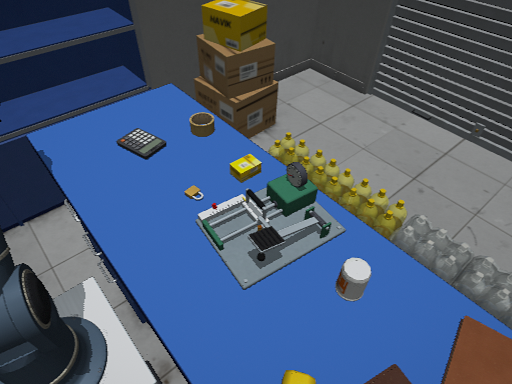

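The top view shows the tester near (275,200), with the handle bar at about (260,199), the tread at (309,223), the red marker at (226,234) and the scale at its left. I'll enlarge the picture and measure.

```bash
python3 - <<'E'
from h import *
c=cam('top'); f=c['frame']
cv2.imwrite('pics/crop1.png',cv2.resize(f[125:275,212:340,::-1],None,fx=4,fy=4,interpolation=cv2.INTER_CUBIC)[:600])
hsv=cv2.cvtColor(f,cv2.COLOR_RGB2HSV)
# base plate: not blue within the window
m=np.zeros(f.shape[:2],np.uint8); m[131:275,212:340]=255
blue=cv2.inRange(hsv,(105,150,40),(130,255,255)); pl=cv2.morphologyEx(cv2.bitwise_and(m,~blue),cv2.MORPH_OPEN,np.ones((5,5)))
k=max(cv2.findContours(pl,0,2)[0],key=cv2.contourArea)
print('plate',cv2.minAreaRect(k)); bx=cv2.boxPoints(cv2.minAreaRect(k)); print([ray(c,*p,.012).round(4) for p in bx])
r=cv2.bitwise_and(m,cv2.inRange(hsv,(0,150,90),(6,255,255))|cv2.inRange(hsv,(172,150,90),(180,255,255)))
ys,xs=np.nonzero(r);print('red',list(zip(xs,ys)))
dk=cv2.bitwise_and(m,cv2.inRange(hsv,(0,0,0),(180,255,45)))
for k in cv2.findContours(dk,0,2)[0]:
    if cv2.contourArea(k)>60:
        q=cv2.minAreaRect(k); print('dark',q, ray(c,*q[0],.085).round(4), ray(c,*q[0],.089).round(4))
y=cv2.bitwise_and(m,cv2.inRange(hsv,(20,150,110),(35,255,255))); ys,xs=np.nonzero(y);print('yel',list(zip(xs,ys))[:40])
E
```

```text
plate ((277.1188049316406, 197.8118896484375), (103.08585357666016, 132.14093017578125), 5.710593223571777)
[array([0.4445, 0.1443, 0.012 ]), array([0.7994, 0.1047, 0.012 ]), array([ 0.7624, -0.1741,  0.012 ]), array([ 0.4119, -0.1166,  0.012 ])]
red [(np.int64(256), np.int64(148)), (np.int64(223), np.int64(231)), (np.int64(223), np.int64(232)), (np.int64(224), np.int64(232)), (np.int64(225), np.int64(232)), (np.int64(226), np.int64(232)), (np.int64(223), np.int64(233)), (np.int64(224), np.int64(233)), (np.int64(225), np.int64(233)), (np.int64(226), np.int64(233)), (np.int64(227), np.int64(233)), (np.int64(223), np.int64(234)), (np.int64(224), np.int64(234)), (np.int64(225), np.int64(234)), (np.int64(226), np.int64(234)), (np.int64(227), np.int64(234)), (np.int64(223), np.int64(235)), (np.int64(225), np.int64(235)), (np.int64(226), np.int64(235))]
dark ((308.9517517089844, 224.07933044433594), (22.339237213134766, 26.90673828125), 4.763641834259033) [ 0.5174 -0.0803  0.085 ] [ 0.5169 -0.0797  0.089 ]
dark ((259.752685546875, 199.30496215820312), (33.22929382324219, 6.5027360916137695), 5.355824947357178) [0.5819 0.0377 0.085 ] [0.5812 0.0378 0.089 ]
dark ((261.7970275878906, 175.5297088623047), (36.3188591003418, 5.4727044105529785), 5.710593223571777) [0.6422 0.0307 0.085 ] [0.6412 0.0309 0.089 ]
yel []
```

View pics/crop1.png

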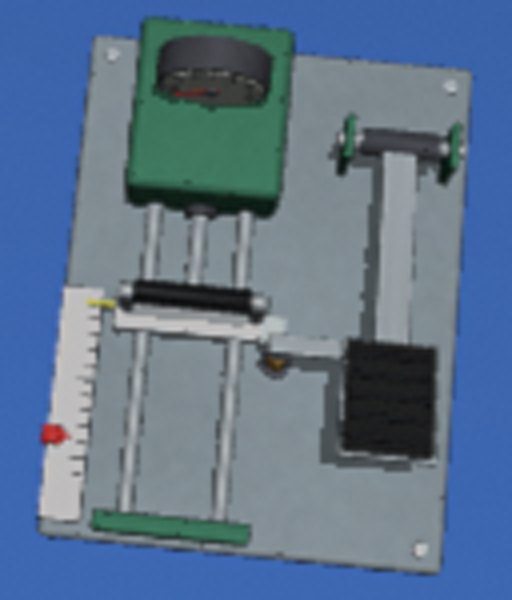

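The crop shows the yellow pointer tip at crop (88,302), i.e. pixel (234,200.5), and the red marker tip at crop (70,434), i.e. (229.5,233.5). The tester is turned about -5.5° and the tread is clear.

```bash
cat >> h.py <<'E'
from scipy.spatial.transform import Rotation as Rt
def togo(P,yaw):
    """shift (tool axes, 40 mm units) and turn about tool z (5 deg units) from measured pose to tip P, tool y along yaw"""
    s=bot.get_state(); w,x,y,z=s['ee_rot']; R=Rt.from_quat([x,y,z,w]).as_matrix()
    ey=np.array([np.cos(yaw),np.sin(yaw),0]); ez=np.array([0,0,-1.]); T=np.c_[np.cross(ey,ez),ey,ez]
    print('t',s['t'],'pos',s['position'].round(4),'f',s['ft_force'].round(1),'w',round(s['grip_width'],4),'q',s['q'].round(2))
    print('shift',(R.T@(np.array(P)-s['position'])/.04).round(2),'turn',(np.degrees(Rt.from_matrix(R.T@T).as_rotvec())/5).round(2))
E
python3 - <<'E'
from h import *
c=cam('top')
p=lambda u,v,z:ray(c,212+(u-1.5)/4,125+(v-1.5)/4,z)
C=[p(95,36,.012),p(470,70,.012),p(440,573,.012),p(38,532,.012)]
a=lambda d:np.degrees(np.arctan2(d[1],d[0]))
print(np.round(C,4)); print('lens',[np.linalg.norm(C[i]-C[i-1]).round(4) for i in range(4)])
print('yaw',a(C[0]-C[3]),a(C[1]-C[2]),a(C[0]-C[1])-90,a(C[3]-C[2])-90)
hl,hr=p(120,290,.085),p(270,302,.085); print('handle yaw',a(hl-hr)-90)
tl,tr=p(345,340,.089),p(436,347,.089); bl,br=p(342,452,.08),p(434,460,.08);print('tread',tl,tr,bl,br)
yaw=np.radians(-5.7)
ex=np.array([np.cos(yaw),np.sin(yaw),0]);ey=np.array([-ex[1],ex[0],0]); O=np.mean(C,0)
M=p(70,434,.035);Y=p(88,302,.034);H=np.array([.5819,.0377,.085]);T=np.array([.517,-.08,.089])
for n,q in dict(M=M,Y=Y,H=H,T=T).items(): print(n,q.round(4),'local',((q-O)@ex).round(4),((q-O)@ey).round(4))
print('draw',(Y-M)@ex)
togo([.517,-.08,.18],yaw)
E
```

```text
[[ 0.7799  0.0969  0.012 ]
 [ 0.7488 -0.1572  0.012 ]
 [ 0.414  -0.1162  0.012 ]
 [ 0.4464  0.1395  0.012 ]]
lens [np.float64(0.3362), np.float64(0.256), np.float64(0.3373), np.float64(0.2578)]
yaw -7.279800136816954 -6.9752752272147545 -6.980164613350411 -7.229645593729359
handle yaw -6.163920601485756
tread [ 0.55305047 -0.0546115   0.089     ] [ 0.54727187 -0.10992579  0.089     ] [ 0.48572774 -0.05038195  0.08      ] [ 0.47943108 -0.10596469  0.08      ]
M [0.5061 0.1169 0.035 ] local -0.1033 0.1165
Y [0.5912 0.1041 0.034 ] local -0.0173 0.1122
H [0.5819 0.0377 0.085 ] local -0.02 0.0452
T [ 0.517 -0.08   0.089] local -0.0728 -0.0784
draw 0.08602865721459355
t 0.2 pos [0.1517 0.6574 0.2439] f [-0.7  0.2  0.1] w 0.087 q [-1.37  0.47 -0.05  1.53  0.02  1.14 -0.08]
shift [-13.04 -15.91   1.62] turn [-1.000e-02  1.000e-02  1.654e+01]
```

apply_moves([
  [1,[-1,-0.16,0],[0,0,0.7]],
  [1,[-1,-0.16,0],[0,0,0.7]],
  [1,[-1,-0.16,0],[0,0,0.7]],
  [1,[-1,-0.16,0],[0,0,0.7]],
  [1,[-1,-0.16,0],[0,0,0.7]],
  [1,[-1,-0.16,0],[0,0,0.7]],
  [1,[-1,-0.16,0],[0,0,0.7]],
  [1,[-1,-0.16,0],[0,0,0.7]],
])

```text
t: 0.87
position: [0.4182, 0.4753, 0.2444]
ee_rot: [0.0, 0.352, 0.936, 0.0]
ft_force: [1.3, 0.6, 0.4]
grip_width: 0.0414
finger_force: 0.0
```

apply_moves([
  [1,[-0.9,-0.16,0],[0,0,0.7]],
  [1,[-0.9,-0.16,0],[0,0,0.7]],
  [1,[-0.9,-0.16,0],[0,0,0.7]],
  [1,[-0.9,-0.16,0],[0,0,0.7]],
  [1,[-0.9,-0.16,0],[0,0,0.7]],
  [1,[-0.9,-0.16,0],[0,0,0.7]],
  [1,[-0.9,-0.16,0],[0,0,0.7]],
  [1,[-0.9,-0.16,0],[0,0,0.7]],
])

```text
t: 1.53
position: [0.5473, 0.2162, 0.2444]
ee_rot: [0.0, 0.568, 0.823, 0.0]
ft_force: [1.0, 0.6, 0.0]
grip_width: 0.001
finger_force: 0.0
```

apply_moves([
  [1,[-0.8,-0.16,0],[0,0,0.7]],
  [1,[-0.8,-0.16,0],[0,0,0.7]],
  [1,[-0.8,-0.16,0],[0,0,0.7]],
  [1,[-0.8,-0.16,0],[0,0,0.7]],
  [1,[-0.8,-0.16,0],[0,0,0.7]],
  [1,[-0.8,-0.16,0],[0,0,0.7]],
  [1,[-0.8,-0.16,0],[0,0,0.7]],
  [1,[-0.8,-0.16,0],[0,0,0.7]],
])

```text
t: 2.2
position: [0.535, -0.0419, 0.2445]
ee_rot: [0.0, 0.75, 0.662, 0.0]
ft_force: [1.1, -1.1, -0.3]
grip_width: 0.0005
finger_force: 0.0
```

```bash
python3 -c "
from h import *
togo([.516,-.08,.135],np.radians(-7.1))"
```

```text
t 2.2 pos [ 0.535  -0.0419  0.2445] f [ 1.1 -1.1 -0.3] w 0.0005 q [-0.43  0.26  0.52  1.89 -0.15  1.03  0.03]
shift [-1.   -0.35  2.74] turn [ 0.   -0.   -0.01]
```

apply_moves([
  [1,[-0.5,-0.17,0.5],[0,0,0]],
  [1,[-0.5,-0.18,0.5],[0,0,0]],
  [1,[0,0,0.6],[0,0,0]],
  [1,[0,0,0.6],[0,0,0]],
  [1,[0,0,0.5],[0,0,0]],
  [1,[0,0,0],[0,0,0]],
])

```text
t: 2.7
position: [0.5136, -0.0779, 0.1331]
ee_rot: [-0.003, 0.749, 0.663, -0.003]
ft_force: [-0.5, 0.3, 0.5]
grip_width: 0.0001
finger_force: 0.0
```

apply_moves([
  [1,[0,0,0.3],[0,0,0]],
  [1,[0,0,0.3],[0,0,0]],
  [1,[0,0,0.3],[0,0,0]],
  [1,[0,0,0.3],[0,0,0]],
  [1,[0,0,0.2],[0,0,0]],
  [1,[0,0,0.1],[0,0,0]],
  [1,[0,0,0.1],[0,0,0]],
  [1,[0,0,0],[0,0,0]],
])

```text
t: 3.37
position: [0.5156, -0.078, 0.0728]
ee_rot: [-0.001, 0.749, 0.663, -0.001]
ft_force: [-3.2, 0.7, 6.6]
grip_width: 0.0007
finger_force: 3.4
```

apply_moves([
  [1,[0,0,0.1],[0,0,0]],
  [1,[0,0,0.05],[0,0,0]],
  [1,[0,0,0],[0,0,0]],
  [1,[0,0,0],[0,0,0]],
])

```text
t: 3.7
position: [0.5159, -0.0781, 0.0678]
ee_rot: [-0.001, 0.749, 0.663, -0.0]
ft_force: [-5.7, 0.4, 10.3]
grip_width: 0.0002
finger_force: 5.1
```

apply_moves([
  [1,[0,0,0.05],[0,0,0]],
  [1,[0,0,0.05],[0,0,0]],
  [1,[0,0,0],[0,0,0]],
])

```text
t: 3.95
position: [0.516, -0.0782, 0.0664]
ee_rot: [-0.002, 0.749, 0.663, 0.001]
ft_force: [-13.1, 3.2, 35.5]
grip_width: 0.0002
finger_force: 18.4
```

The force jumped from 10 N to 35 N over 1.4 mm, so the pedal is at its stop. I'll lift now and go above the handle.

apply_moves([
  [1,[0,0,-0.4],[0,0,0]],
  [1,[0,0,-0.6],[0,0,0]],
  [0.3,[0,0,-0.8],[0,0,0]],
  [0.3,[0,0,-0.8],[0,0,0]],
  [0.3,[0,0,-0.8],[0,0,0]],
  [0.3,[0,0,0],[0,0,0]],
])

```text
t: 4.45
position: [0.5208, -0.0792, 0.2052]
ee_rot: [0.004, 0.749, 0.663, 0.005]
ft_force: [0.3, 0.8, -0.0]
grip_width: 0.0197
finger_force: 0.0
```

```bash
python3 -c "
from h import *
togo([.582,.0377,.15],np.radians(-7.1)); cam('scene','s2.png')"
```

```text
t 4.45 pos [ 0.5208 -0.0792  0.2052] f [ 0.3  0.8 -0. ] w 0.0197 q [-0.37  0.28  0.54  1.96 -0.18  0.93  0.14]
shift [3.09 1.14 1.4 ] turn [ 0.15 -0.02  0.02]
```

View pics/s2.png

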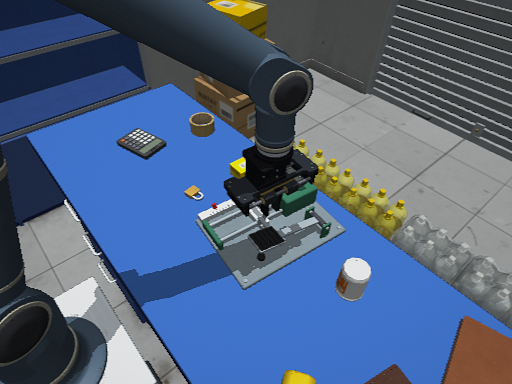

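The scene view shows the tool clear above the tester, with the tread at about (266,238) up again and the marker at (214,207).

apply_moves([
  [0.3,[0.8,0.3,0],[0,0,0]],
  [0.3,[0.8,0.3,0.2],[0,0,0]],
  [0.3,[0.8,0.3,0.4],[0,0,0]],
  [0.3,[0.7,0.24,0.4],[0,0,0]],
  [0.3,[0,0,0.4],[0,0,0]],
  [0.3,[0,0,0],[0,0,0]],
  [0.3,[0,0,0],[0,0,0]],
])

```text
t: 5.08
position: [0.5758, 0.0386, 0.1412]
ee_rot: [-0.001, 0.749, 0.663, -0.002]
ft_force: [-0.4, 0.3, 0.4]
grip_width: 0.0599
finger_force: 0.0
```

```bash
python3 -c "
from h import *
togo([.582,.0377,.088],np.radians(-7.1)); cam('wrist','w1.png')"
```

```text
t 5.0833 pos [0.5758 0.0386 0.1412] f [-0.4  0.3  0.4] w 0.0599 q [-0.49  0.45  0.46  1.89 -0.26  0.86 -0.02]
shift [-0.    0.16  1.33] turn [-0.04  0.02  0.02]
```

View pics/w1.png

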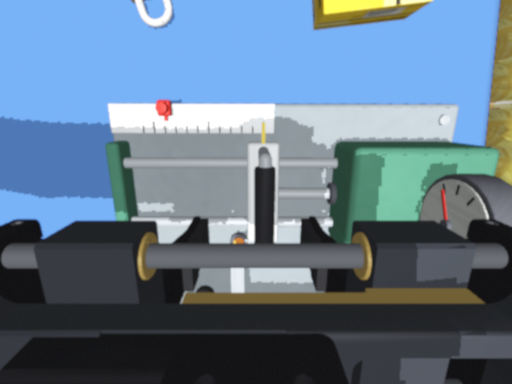

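The wrist view shows the bar centred between the fingers at (264,205), the pointer tip at (263,123) and the marker tip at (165,116). I'll go down and grip.

apply_moves([
  [0.3,[0,0.16,0.2],[0,0,0]],
  [0.3,[0,0,0.4],[0,0,0]],
  [0.3,[0,0,0.4],[0,0,0]],
  [0.3,[0,0,0.33],[0,0,0]],
  [0.3,[0,0,0],[0,0,0]],
  [1,[0,0,0],[0,0,0]],
  [1,[0,0,0],[0,0,0]],
  [1,[0,0,0],[0,0,0]],
])

```text
t: 5.8
position: [0.5842, 0.038, 0.0906]
ee_rot: [0.001, 0.749, 0.662, 0.001]
ft_force: [0.1, -0.3, 0.1]
grip_width: 0.0483
finger_force: 0.0
```

apply_moves([
  [1,[0,0,0],[0,0,0]],
  [1,[0,0,0],[0,0,0]],
  [1,[0,0,0],[0,0,0]],
  [1,[0,0,0],[0,0,0]],
])

```text
t: 6.13
position: [0.5833, 0.0385, 0.0896]
ee_rot: [0.0, 0.749, 0.663, 0.0]
ft_force: [0.1, -0.2, 0.7]
grip_width: 0.0224
finger_force: 0.0
```

apply_moves([
  [1,[0,0,0],[0,0,0]],
  [1,[0,0,0],[0,0,0]],
  [1,[0,0,0],[0,0,0]],
  [1,[0,0,0],[0,0,0]],
])

```text
t: 6.47
position: [0.5834, 0.0385, 0.0894]
ee_rot: [0.0, 0.749, 0.663, 0.0]
ft_force: [1.1, -0.0, 0.4]
grip_width: 0.0151
finger_force: 30.0
```

apply_moves([
  [1,[0,-0.2,0],[0,0,0]],
  [1,[0,-0.2,0],[0,0,0]],
  [1,[0,0,0],[0,0,0]],
])

```text
t: 6.72
position: [0.5682, 0.0404, 0.0895]
ee_rot: [0.001, 0.749, 0.663, 0.001]
ft_force: [5.7, 0.3, -5.7]
grip_width: 0.0149
finger_force: 30.0
```

The carriage is unlocked and the bar is held. I'll draw it most of the way and then measure.

apply_moves([
  [1,[0,-0.25,0],[0,0,0]],
  [1,[0,-0.3,0],[0,0,0]],
  [1,[0,-0.3,0],[0,0,0]],
  [1,[0,-0.3,0],[0,0,0]],
  [1,[0,-0.2,0],[0,0,0]],
  [1,[0,-0.1,0],[0,0,0]],
  [1,[0,0,0],[0,0,0]],
  [1,[0,0,0],[0,0,0]],
])

```text
t: 7.38
position: [0.513, 0.0472, 0.0895]
ee_rot: [0.003, 0.749, 0.663, 0.003]
ft_force: [10.3, -0.9, -10.6]
grip_width: 0.0154
finger_force: 30.0
```

```bash
cat >> h.py <<'E'
def wrist(save):
    s=bot.get_state(); c=cam('wrist'); w,x,y,z=s['ee_rot']
    T=np.eye(4); T[:3,:3]=Rt.from_quat([x,y,z,w]).as_matrix(); T[:3,3]=s['position']
    W=np.linalg.inv(T@np.array(c['T_tool_cam'])); c['rvec']=cv2.Rodrigues(W[:3,:3])[0]; c['tvec']=W[:3,3]
    f=c['frame'][:,:,::-1]; cv2.imwrite('pics/'+save,cv2.resize(f[80:180,100:300],None,fx=4,fy=4,interpolation=cv2.INTER_CUBIC))
    return c
def wp(c,u,v,z): return ray(c,100+(u-1.5)/4,80+(v-1.5)/4,z)
E
python3 -c "
from h import *
import pickle
c=wrist('w2.png'); pickle.dump({k:c[k] for k in('rvec','tvec','mtx')},open('c2.pkl','wb'))
togo([.498,.049,.09],np.radians(-7.1))"
```

```text
t 7.4333 pos [0.5131 0.0472 0.0895] f [ 9.5 -0.4 -9.8] w 0.015 q [-0.52  0.43  0.44  2.08 -0.28  0.68 -0.02]
shift [-0.   -0.38 -0.02] turn [0.09 0.   0.02]
```

View pics/w2.png

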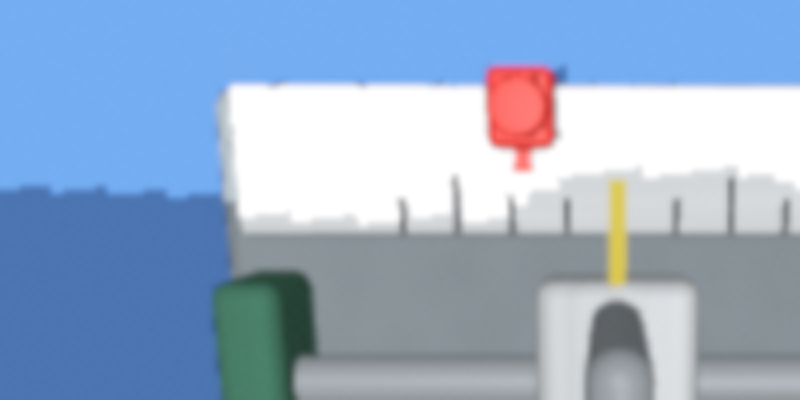

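The pointer tip is at crop (617,185) and the marker tip at (523,168), so there is a short way still to go.

```bash
python3 -c "
from h import *
import pickle
c=pickle.load(open('c2.pkl','rb'))
M=wp(c,523,168,.035);Y=wp(c,617,185,.034);yaw=np.radians(-7.1);ex=np.array([np.cos(yaw),np.sin(yaw),0])
print(M,Y,(Y-M)@ex*1000)"
```

```text
[0.50443019 0.118352   0.035     ] [0.52052073 0.11339961 0.034     ] 16.57927825355418
```

apply_moves([
  [1,[0,-0.2,0],[0,0,0]],
  [1,[0,-0.15,0],[0,0,0]],
  [1,[0,-0.05,0],[0,0,0]],
  [1,[0,0,0],[0,0,0]],
  [1,[0,0,0],[0,0,0]],
  [1,[0,0,0],[0,0,0]],
])

```text
t: 7.93
position: [0.4979, 0.0491, 0.0895]
ee_rot: [0.003, 0.749, 0.663, 0.003]
ft_force: [11.7, -0.8, -12.8]
grip_width: 0.0153
finger_force: 30.0
```

```bash
python3 -c "
from h import *
import pickle
c=wrist('w3.png'); pickle.dump({k:c[k] for k in('rvec','tvec','mtx')},open('c3.pkl','wb'))
togo([.498,.049,.09],np.radians(-7.1))"
```

```text
t 7.9833 pos [0.4979 0.0491 0.0895] f [ 10.6  -1.2 -12.1] w 0.0153 q [-0.54  0.41  0.44  2.11 -0.28  0.66 -0.03]
shift [-0.    0.   -0.01] turn [0.1  0.   0.02]
```

View pics/w3.png

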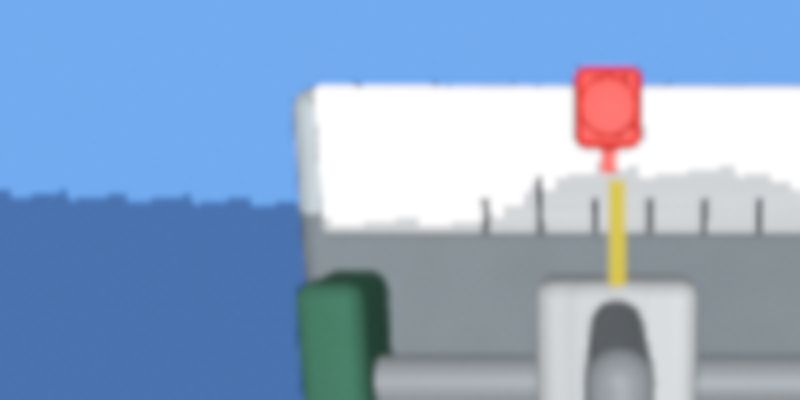

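The tips are still about 7 px apart (pointer 616, marker 609), which is roughly 1.3 mm.

apply_moves([
  [1,[0,-0.03,0],[0,0,0]],
  [1,[0,0,0],[0,0,0]],
  [1,[0,0,0],[0,0,0]],
  [1,[0,0,0],[0,0,0]],
  [1,[0,0,0],[0,0,0]],
  [1,[0,0,0],[0,0,0]],
])

```text
t: 8.48
position: [0.497, 0.0492, 0.0895]
ee_rot: [0.004, 0.749, 0.663, 0.003]
ft_force: [11.8, -0.7, -13.3]
grip_width: 0.0153
finger_force: 30.0
```

```bash
python3 -c "
from h import *
c=wrist('w4.png')
h=cv2.cvtColor(cv2.imread('pics/w4.png'),cv2.COLOR_BGR2HSV)
y=cv2.inRange(h,(20,120,100),(35,255,255));r=cv2.inRange(h,(0,90,120),(8,255,255))|cv2.inRange(h,(172,90,120),(180,255,255))
for m,a,b in((y,185,280),(y,182,200),(r,70,145),(r,150,172)): 
  v,u=np.nonzero(m[a:b]); print(u.mean(),u.min(),u.max(),len(u))
"
```

```text
616.0310734463277 609 623 1062
616.0 612 620 138
612.9814498933902 580 645 4690
612.9021276595745 607 619 235
```

View pics/w4.png

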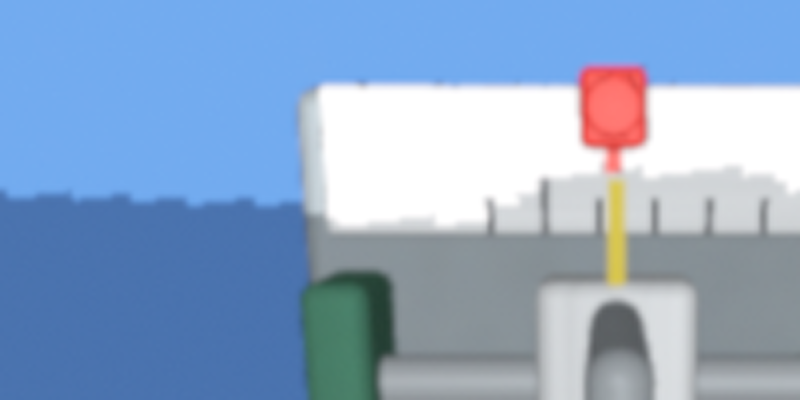

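About 3 px (0.5 mm) remains, so one last small nudge.

apply_moves([
  [1,[0,-0.015,0],[0,0,0]],
  [1,[0,0,0],[0,0,0]],
  [1,[0,0,0],[0,0,0]],
  [1,[0,0,0],[0,0,0]],
  [1,[0,0,0],[0,0,0]],
  [1,[0,0,0],[0,0,0]],
])

```text
t: 9.03
position: [0.4965, 0.0493, 0.0895]
ee_rot: [0.004, 0.749, 0.663, 0.003]
ft_force: [11.9, -0.2, -13.9]
grip_width: 0.0152
finger_force: 30.0
```

```bash
python3 -c "
from h import *
c=wrist('w5.png')
h=cv2.cvtColor(cv2.imread('pics/w5.png'),cv2.COLOR_BGR2HSV)
y=cv2.inRange(h,(20,120,100),(35,255,255));r=cv2.inRange(h,(0,90,120),(8,255,255))|cv2.inRange(h,(172,90,120),(180,255,255))
g=[np.nonzero(m[a:b])[1].mean() for m,a,b in((y,185,280),(r,70,145),(r,150,172))]; print(g)
M=wp(c,g[2],168,.035);Y=wp(c,g[0],185,.034);a=np.radians(-7.1);print((Y-M)@[np.cos(a),np.sin(a),0]*1000)
d=g[0]-g[2]
if abs(d)<3: print(bot.job_done())
"
```

```text
[np.float64(615.7935076645626), np.float64(615.2575757575758), np.float64(614.9008620689655)]
0.16394287856623133
the job is handed in; nothing more can be done
None
```

The pedal was pressed to its stop and let up, the handle was drawn out until the pointer stood about 0.2 mm from the red marker by the wrist camera, and the job was handed in at about 9 s with the arm still holding it; I saw no sign of the marker or the other goods being moved.

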